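# Cover the filled tray in the carrier and present the next tray

## Robot

A 6-joint arm with a two-finger parallel gripper is mounted at the origin on the work surface. World frame = base frame: x ahead of the robot, y to its left, z up, the work surface at z = 0. Lengths are in m, angles in rad, forces in N, time in s.
With the tool pointing down it reaches from about 0.425 to 0.95 m from the base axis. Payload 14.7 kg.
Tool frame: the origin (TCP) lies between the finger pads; the fingertips stand robot.tips_ahead ahead of it and the grasp point (between the pads) lies 2 mm behind it (robot.tips_ahead is the distance from the TCP to the fingertips, in m); z points along the fingers, y is the line along which they close (so a half turn about z gives the same grasp; the last joint's range is limited). The gripper opens to 85 mm and grips with 20 to 120 N. Pads are 22 mm wide; open, the fingers measure 114 mm over their backs; the gripper's body (76 mm by 85 mm) begins 54 mm behind the grasp point. The pads swing forward as they close: fully open they stand 13 mm farther back than shut.
Start: joints at [1.228, 0.48, 1.596, -0, 1.065, -0.047], TCP at [0.189, 0.622, 0.248] pointing down, gripper open.
Joint ranges: [-2.75, 2.75], [-0.82, 2.05], [0.23, 2.67], [-1.56, 4.7], [0.09, 2.69], [-2.92, 2.92]. Speed limits (rad/s): [1.89, 1.89, 2.39, 3.01, 3.01, 3.01].

## Interface

Orientations are given as a rotation vector (axis times angle).
In Python, from bench import status, get_image, camera_params, order, finder, robot gives the robot as it stands.
- The arm moves only by the tool jog_arm, never from a script. Its argument "plan" is text: rows parted by semicolons, each of 7 numbers parted by spaces: the gripper command: -1 is fully open, 1 is shut, values between are in proportion, then the shift along the tool's x, y, z in units of 500 mm (1.0 is 500 mm), then the turn, a rotation vector about the tool's x, y, z in units of 0.5 rad (1.0 is 0.5 rad). In form: hand dx dy dz wx wy wz; .... A call has 1 to 12 rows; each row is the pose to reach, as a shift and turn from the pose commanded when the call began, along the tool's axes at that moment; what a row does not reach only later rows make up. A row lasts 1/12 s, in which the tool goes at most 41.7 mm and 7.16 degrees, less where a joint would pass 70% of its speed; a pose out of reach is approached as far as the arm can. A call with a number of a shift or a turn outside -1 to 1 is refused whole. A call with a gripper value outside its range is refused whole. The fingers move at their own pace and stop on an object; the grip force is fixed at half the most. Time passes only in rows, so rows that repeat a pose let the fingers close. It gives the time, the measured TCP pose, the force, the opening and the grip force at its end, in the units of the state.
- status.sense(): the state, without advancing time (a new reading comes with each control period).
- get_image(name): name is "scene" or "top"; returns the picture (420x560x3 uint8, blue, green, red); there is no depth.
- camera_params(name): a dict with "K" (3x3 intrinsics, pixels), "distortion" ([k1, k2, p1, p2, k3] as OpenCV has them; the pictures are not rectified), "R" (3x3) and "t" (3): a world point X has camera coordinates R X + t. Camera axes: x right, y down, z forward; pixel columns grow to the right and rows downward; lengths in m; the calibration is good to about 2 mm. A picture is of the moment at which its call begins. camera_params takes no time and is no camera call.
- order.hand_in(): hands the job in; it is judged then, once.
Trained networks look in the newest picture that a camera, given by its name, has taken for a name from the list of things; names that differ only in an ending like _2 or _b are one class to them, and where a whole thing is asked for, a point or a joint stands for the part that bears it (a point fixed in the world has none). Each returns a list of dicts, best first, with "p" (0 to 1); they miss things now and then, are a little off and sometimes report something else, mostly with a low value. They report only what shows in the picture. A call takes as long as a camera call. They do not tell look-alikes from the thing itself.
- finder.masks_of(camera, query): "region" (420x560 bool, what is visible of it) and "xy" ([column, row] in pixels, amid what is visible of it).
- finder.pinpoint(camera, query): "xy" ([column, row] in pixels: a listed point, or the origin of a listed thing).
The state is a dict: "time": time; "joint_pos": joint angles; "joint_velocities": joint speeds; "effort": joint torques, N m; "ee_pos": TCP position; "eef_rot": TCP orientation; "force": force on the tool from outside, world axes, zero at the start; "torque": the same for the moment, N m; "grip_width": opening from 0.0 (shut) to 1.0 (fully open); "grip_force": force on a finger pad.
Only numpy, scipy, OpenCV 4.12 (cv2) and the standard library are available. Lean on these libraries where they do the work, as an engineer would, in place of code of your own. Each camera call takes 0.05 s, during which the arm holds its last target. There are 200 camera calls.

## Task

In the wooden tray carrier, lower the plywood board over the two steel pins until it lies flush on the filled tray, and let go of it. Then take the top tray off the sticky nested stack: pick it up by the rim near one corner and peel that corner up a finger's width while the opposite corner is still down, leaving the other trays standing where they are. Finish while still holding that tray: level, still and lengthways along the carrier, centred a hand's breadth (about 100 mm) above the board, without disturbing the other things on the table.

Things in the scene. Friction and masses are not known exactly. Their poses are not given: they have to be found in the camera images.
- carrier: Fixed wooden tray carrier: base 250 x 150 x 16, long in its x; origin at the centre of its underside, z up. Two upright steel pins, 8 in diameter with coned tips, at x = +104 and -104, y = 0, reach z = 100. Between them sits a filled aluminium tray, 180 x 130, rim top at z = 52: the board belongs flat on that rim (underside at z = 52, top at 62).
- board_mid (a point): Centre (half-way up) of the loose plywood cover board, 236 x 130 x 10, 0.16 kg, flat on the table; x along its length, z up. Round 12 mm holes at x = +104 and -104, y = 0, for the pins (either way round). Two finger slots, 32 (x) by 50 (y), at x = +26 and -26, y = 0, go through; the web between them, 20 wide in x, is the grip: pinch it across x from above.
- stack: The lower stack: four nested aluminium trays loose on the table (0.6 kg), 180 (x) x 130 (y), rim top at z = 78; origin at the centre of its underside, x along its length, z up. The top tray (tray_mid) is nested on it rim on rim, same outline. It sticks: each corner holds with about 0.7 N until it has risen some 3 mm.
- tray_mid (a point): Centre (half-way up) of the top tray of the stack: aluminium, 180 (x) x 130 (y) x 36 high, 0.11 to 0.18 kg, open on top; x along its length, z up. Its rim, 11 wide with vertical faces and 14 deep (4 to 18 above this point), can be pinched from above, one finger inside and one outside; reaching over 14 below the rim top pinches the next tray too. Below the rim the walls step in 4.
- tray_corner_a (a point): Top tray, outer corner of the rim top, x = +90, y = +65, 18 above tray_mid; the opposite corner is c. Nested, it is 92 above the underside of the stack.
- tray_corner_b (a point): The same at x = -90, y = +65; the opposite corner is d.
- tray_corner_c (a point): The same at x = -90, y = -65; the opposite corner is a.
- tray_corner_d (a point): The same at x = +90, y = -65; the opposite corner is b.
- apple: Bystander, to be left alone: turned brass apple, 80 across, 83 high; origin at the centre of its underside.
- mug: Bystander, to be left alone: white ceramic cup, 76 across, 90 high; origin at the centre of its underside.
- jar: Bystander, to be left alone: amber glass jar with cork lid, 64 across, 85 high; origin at the centre of its underside.
- mould: Bystander, to be left alone: dark wooden mould block, 100 x 100 x 35, round hollow in its top; origin at the centre of its underside.
- weight: Bystander, to be left alone: dark steel scale weight, 48 across, 40 high; origin at the centre of its underside.
- spool: Bystander, to be left alone: pale wooden spool, 40 across, 40 high; origin at the centre of its underside.
- square: Bystander, to be left alone: try square lying flat, dark wooden stock 22 x 110 and steel blade 150 x 35, 16 high; origin at the centre of the underside of the stock; the blade runs to its +x.
Things that resemble listed ones, but are neither listed nor needed, are in the scene too. What is shaped like the part that bears tray_mid but black or turquoise is not meant.

How it is judged:
By the outcome, as a careful person would: the job done as asked, in the order asked, and still so for the second after the job is handed in, while the arm keeps its last pose, push and grip.
It also fails if it takes over 58 s, if anything falls off the work surface, if the arm or the gripper's body presses on something with over 40 N, if the wrist force passes 120 N, or if a joint passes its speed limit or range.

## Working session

There is one attempt and no reset: what is moved stays moved. The work goes in short steps, Python scripts to look and compute and a tool call to move; the robot and the scene stay as the last step left them, time stands still between calls to the robot, and variables do not carry over. Pictures are saved under pics/ and viewed, at most 10 in all, crops included, and the job is handed in when it is done.

Besides the shell and the picture viewer there is one more tool, called after "Call:" as a command line: name --argument value ..., lists and objects as JSON in quotes. jog_arm: Moves the arm, as the interface text tells. Shifts and turns lie within -1 to 1; 1 stands for 500 mm of shift or 0.5 rad of turn. Its arguments: {"type":"object","properties":{"plan":{"type":"string"}},"required":["plan"]}

```bash
ls; mkdir -p pics
python3 - <<'E'
from bench import status,get_image,camera_params,robot
import cv2
s=status.sense();print(s)
print([ (a,getattr(robot,a)) for a in dir(robot) if a[0]!='_'])
for n in("scene","top"):
    cv2.imwrite(f"pics/{n}0.png",get_image(n));print(n,camera_params(n))
E
```

```text
pics
{'time': 0.0, 'joint_pos': array([ 1.22838925e+00,  4.80841801e-01,  1.59684087e+00,  4.96599595e-06,
        1.06510942e+00, -4.65933945e-02]), 'joint_velocities': array([ 0.00041399,  0.00042593, -0.00012667,  0.00018889, -0.00030257,
       -0.00062327]), 'effort': array([ 2.25047159e-03, -9.50678086e+01, -4.30182552e+01,  1.65058118e-04,
        1.19914860e-02,  2.97918132e-05]), 'ee_pos': array([0.18933435, 0.62141928, 0.24767822]), 'eef_rot': array([-4.62939578e-01, -3.10705723e+00,  1.84708052e-03]), 'force': array([0.39009721, 0.20358019, 0.62659075]), 'torque': array([ 0.0329192 , -0.02824022, -0.02017684]), 'grip_force': 0.0, 'grip_width': 0.9975607098283742}
[('IKError', <class 'bench.IKError'>), ('tips_ahead', 0.017)]
scene {'K': array([[383.85111606,   0.        , 280.69407404],
       [  0.        , 383.85111606, 217.37810783],
       [  0.        ,   0.        ,   1.        ]]), 'distortion': array([-0.04149494,  0.        ,  0.        ,  0.        ,  0.        ]), 'R': array([[-0.466002  ,  0.88453434,  0.0210034 ],
       [ 0.55890808,  0.31268794, -0.76801563],
       [-0.68590371, -0.34615785, -0.64008659]]), 't': array([ 0.21088312, -0.19946187,  1.42881034])}
top {'K': array([[546.7038898 ,   0.        , 280.28836208],
       [  0.        , 546.7038898 , 210.74643274],
       [  0.        ,   0.        ,   1.        ]]), 'distortion': array([0.04998493, 0.        , 0.        , 0.        , 0.        ]), 'R': array([[ 0.01661719, -0.99970771,  0.0175604 ],
       [-0.99104052, -0.01879586, -0.13223239],
       [ 0.1325238 , -0.01520574, -0.99106318]]), 't': array([-0.0155021 ,  0.47098706,  1.4717202 ])}
```

View pics/scene0.png

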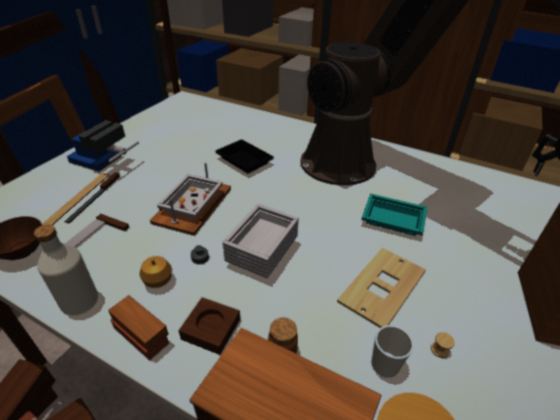

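View pics/top0.png

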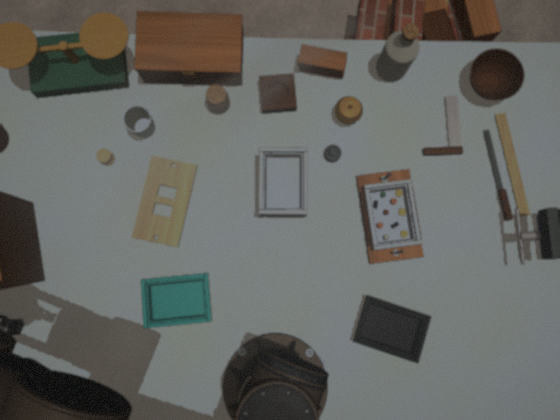

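The top view shows the board at (166,201), the aluminium stack at (283,182) and the carrier with its filled tray at (390,216). The black tray (391,328) and turquoise tray (176,299) are the look-alikes to avoid. Next I measure the real ones.

```bash
cat > h.py <<'E'
import numpy as np, cv2
from bench import status,get_image,camera_params,finder
from scipy.spatial.transform import Rotation as Rn
def toplane(cam,px,z):
    p=camera_params(cam);u=cv2.undistortPoints(np.array(px,float).reshape(-1,1,2),p["K"],p["distortion"]).reshape(-1,2)
    R,t=p["R"],p["t"];d=np.c_[u,np.ones(len(u))]@R;C=-R.T@t
    return C+d*((z-C[2])/d[:,2])[:,None]
def proj(cam,X):
    p=camera_params(cam);return cv2.projectPoints(np.array(X,float).reshape(-1,3),cv2.Rodrigues(p["R"])[0],p["t"],p["K"],p["distortion"])[0].reshape(-1,2)
def tri(pa,pb): # top px, scene px
    P=[];
    for c,px in(("top",pa),("scene",pb)):
        p=camera_params(c);u=cv2.undistortPoints(np.array(px,float).reshape(1,1,2),p["K"],p["distortion"])[0,0]
        A=np.c_[p["R"],p["t"]];P+= [u[0]*A[2]-A[0],u[1]*A[2]-A[1]]
    P=np.array(P);return np.linalg.lstsq(P[:,:3],-P[:,3],rcond=None)[0]
def rect(cam,mask,z):
    m=mask.astype(np.uint8);c=max(cv2.findContours(m,cv2.RETR_EXTERNAL,cv2.CHAIN_APPROX_NONE)[0],key=cv2.contourArea)
    w=toplane(cam,c.reshape(-1,2),z)[:,:2]
    (x,y),(a,b),th=cv2.minAreaRect((w*1000).astype(np.float32))
    if a<b:a,b,th=b,a,th+90
    return np.round([x,y,a,b,(th+90)%180-90],1)
E
python3 - <<'E'
from h import *
np.set_printoptions(suppress=True)
print("cam",[(-camera_params(c)["R"].T@camera_params(c)["t"]).round(3) for c in("top","scene")])
for cam in("top","scene"):
    get_image(cam)
    for q,z in(("board_mid",.01),("stack",.078),("tray_mid",.092),("carrier",.016)):
        for d in finder.masks_of(cam,q)[:4]:
            print(cam,q,round(d["p"],2),np.round(d["xy"]),d["region"].sum(),rect(cam,d["region"],z))
    for q,z in(("board_mid",.005),("tray_mid",.074),("tray_corner_a",.092),("carrier",0),("stack",0),("apple",0),("mug",0),("jar",0),("mould",0),("weight",0),("spool",0),("square",0)):
        for d in finder.pinpoint(cam,q)[:6]:
            if d["p"]>.3: print(cam,q,round(d["p"],2),np.round(d["xy"],1),(toplane(cam,d["xy"],z)[0]*1000).round(1))
im=get_image("top")
a=cv2.resize(im[150:275,340:440],None,fx=4,fy=4,interpolation=cv2.INTER_CUBIC)
b=cv2.resize(im[150:275,120:220],None,fx=4,fy=4,interpolation=cv2.INTER_CUBIC)
cv2.imwrite("pics/crop1.png",np.clip(np.hstack([b,a])*1.6,0,255).astype(np.uint8))
E
```

```text
cam [array([0.272, 0.016, 1.521]), array([1.19 , 0.37 , 0.757])]
top board_mid 0.85 [167. 202.] 3737 [498.6 314.7 239.4 135.9 -11. ]
top tray_mid 0.86 [284. 179.] 3127 [544.9 -11.6 180.  128.4   0.6]
top tray_mid 0.82 [390. 327.] 3429 [ 164.3 -297.   178.2  126.    72.4]
top tray_mid 0.61 [176. 298.] 3361 [227.4 257.9 175.6 126.3 -83.9]
top carrier 0.74 [348. 110.] 581 [ 767.8 -195.4   76.4   75.4  -45.1]
top carrier 0.66 [385. 215.] 4761 [ 467.1 -311.   249.   152.4    8.5]
top carrier 0.59 [284. 180.] 3321 [560.9 -13.8 193.3 140.9   1.1]
top board_mid 0.73 [165.6 204. ] [487.6 312.3   5. ]
top board_mid 0.5 [386.9 217.8] [ 460.5 -306.1    5. ]
top tray_mid 0.98 [282.2 181.6] [544.7 -10.3  74. ]
top tray_mid 0.77 [176.4 295.3] [238.6 260.   74. ]
top tray_mid 0.59 [389.3 328.1] [ 163.7 -294.4   74. ]
top tray_mid 0.49 [145.2 125.2] [691.9 362.7  74. ]
top tray_corner_a 0.92 [139.9 279. ] [279.1 352.   92. ]
top tray_corner_a 0.85 [416.4 362.8] [  80.5 -358.    92. ]
top tray_corner_a 0.8 [256.4 215.5] [449.3  56.5  92. ]
top tray_corner_a 0.78 [208.7 269.2] [306.8 176.7  92. ]
top t
[... 1532 characters left out ...]
2. ]
scene tray_corner_a 0.81 [425.1 204.9] [225.2 346.8  92. ]
scene tray_corner_a 0.78 [371.3 192.5] [243.9 191.9  92. ]
scene carrier 0.76 [192.5 204. ] [ 457.3 -316.3    0. ]
scene stack 0.67 [262.8 255.2] [546.6  -6.1   0. ]
scene apple 0.96 [158.3 280.3] [ 754.8 -195.5    0. ]
scene mug 0.93 [387.5 366.3] [705.8 390.5   0. ]
scene jar 0.71 [279.7 350.3] [780.9 170.5   0. ]
scene jar 0.58 [158.2 283.6] [ 763.4 -188.3    0. ]
scene mould 0.78 [209.4 326.8] [805.3   1.    0. ]
scene weight 0.65 [202.  259.2] [ 639.8 -142.8    0. ]
scene weight 0.59 [116.4 225.3] [ 651.2 -450.3    0. ]
scene spool 0.74 [438.2 348.5] [610.7 479.6   0. ]
scene square 0.81 [116.2 221.4] [ 638.4 -464.4   -0. ]
```

View pics/crop1.png

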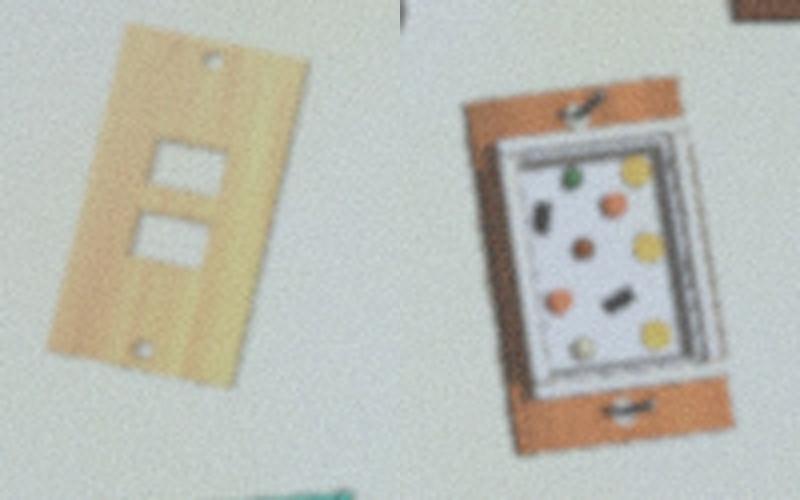

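The crop shows the board's holes at top px (172.4,164.6) and (155.1,236.6), and both slots. The carrier's base corners are clear around (389.6,216.4), with pins at its two ends. There are three tray candidates: aluminium at (283,181), turquoise at (176,298) and black at (390,327). Only the aluminium one fits, because it sits on the nested stack and isn't black or turquoise.

```bash
cat >> h.py <<'E'
def jog(pos,ydeg,R=None):
    """units for a tool-down target at pos (m) with tool y at ydeg"""
    s=status.sense();Rc=Rn.from_rotvec(s["eef_rot"]).as_matrix()
    if R is None:
        a=np.radians(ydeg);y=np.array([np.cos(a),np.sin(a),0]);z=np.array([0,0,-1.]);R=np.c_[np.cross(y,z),y,z]
    d=Rc.T@(np.array(pos)-s["ee_pos"]);w=Rn.from_matrix(Rc.T@R).as_rotvec()
    ty=np.degrees(np.arctan2(Rc[1,1],Rc[0,1]))
    print("t",s["time"],"pos",s["ee_pos"].round(4),"yang",ty.round(2),"-> shift",(d/.5).round(4),"turn",(w/.5).round(4))
E
python3 - <<'E'
from h import *
np.set_printoptions(suppress=True)
def crop(u,ox,oy):return [[ (x+.5)/4-.5+ox,(y+.5)/4-.5+oy] for x,y in u]
h=toplane("top",crop([(211,60),(142,348)],120,150),.006)*1000
print("holes",h.round(1),h.mean(0),np.linalg.norm(h[0]-h[1]),np.degrees(np.arctan2(*(h[0]-h[1])[[1,0]])))
s=toplane("top",crop([(189,168),(171,241)],120,150),.006)*1000;print("slots",s.round(1),s.mean(0))
c=toplane("top",crop([(65,103),(280,78),(333,427),(118,455)],340,150),.016)*1000
print("carrier",c.round(1),c.mean(0),[np.degrees(np.arctan2(*(c[i]-c[j])[[1,0]])) for i,j in((0,3),(1,2))])
jog([.498,.3145,.12],-11)
# bright crop of stack for identity
a=cv2.resize(get_image("top")[135:230,240:325],None,fx=4,fy=4,interpolation=cv2.INTER_CUBIC)
b=cv2.resize(get_image("scene")[195:290,210:310],None,fx=4,fy=4,interpolation=cv2.INTER_CUBIC)
cv2.imwrite("pics/stack.png",np.clip(np.hstack([a,b])*1.5,0,255).astype(np.uint8))
E
```

```text
holes [[599.6 298.1   6. ]
 [396.  336.8   6. ]] [497.81272218 317.41993082   6.        ] 207.30493080176734 -10.754579881357966
slots [[522.5 310.1   6. ]
 [470.8 320.3   6. ]] [496.63248291 315.22197289   6.        ]
carrier [[ 577.4 -217.8   16. ]
 [ 598.1 -368.8   16. ]
 [ 354.1 -401.5   16. ]
 [ 332.1 -253.7   16. ]] [ 465.42998455 -310.44172623   16.        ] [np.float64(8.333196989480097), np.float64(7.647317400157907)]
t 1.85 pos [0.1894 0.6218 0.2483] yang 73.05 -> shift [-0.7694 -0.408   0.2566] turn [0.    0.    2.934]
```

View pics/stack.png

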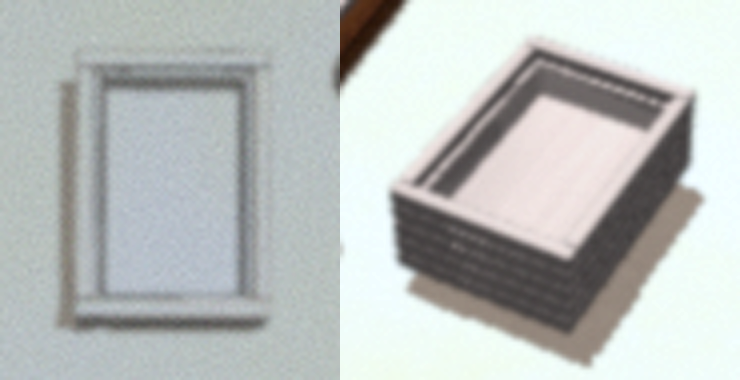

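The crop confirms it: a grey aluminium tray, open on top, nested on four more. I go for the board first.

Call:
jog_arm --plan "0.1 -0.77 -0.4 0.2 0 0 1; 0.1 -0.77 -0.4 0.2 0 0 1; 0.1 -0.77 -0.4 0.2 0 0 1; 0.1 -0.77 -0.4 0.2 0 0 1; 0.1 -0.77 -0.4 0.2 0 0 1; 0.1 -0.77 -0.4 0.2 0 0 1; 0.1 -0.77 -0.4 0.2 0 0 1; 0.1 -0.77 -0.4 0.2 0 0 1; 0.1 -0.77 -0.4 0.2 0 0 1; 0.1 -0.77 -0.4 0.2 0 0 1; 0.1 -0.77 -0.4 0.2 0 0 1; 0.1 -0.77 -0.4 0.2 0 0 1"

```text
time: 2.95
ee_pos: [0.5026, 0.3145, 0.1471]
eef_rot: [1.222, 2.894, -0.001]
force: [-0.1, -1.0, -0.1]
grip_width: 0.454
grip_force: 0.0
```

Call:
jog_arm --plan "0.1 0 0 0 0 0 1; 0.1 0 0 0 0 0 1; 0.1 0 0 0 0 0 1; 0.1 0 0 0 0 0 1; 0.1 0 0 0 0 0 1"

```text
time: 3.37
ee_pos: [0.4994, 0.3184, 0.1484]
eef_rot: [1.905, 2.498, 0.0]
force: [0.6, 0.1, 0.2]
grip_width: 0.446
grip_force: 0.0
```

Call:
jog_arm --plan "0.1 0 0 0 0 0 0.93; 0.1 0 0 0 0 0 0.93; 0.1 0 0 0 0 0 0.93; 0.1 0 0 0 0 0 0.93; 0.1 0 0 0 0 0 0.93; 0.1 0 0 0 0 0 0.93"

```text
time: 3.87
ee_pos: [0.4994, 0.3184, 0.1484]
eef_rot: [2.416, 2.008, 0.0]
force: [-0.2, -0.3, -0.4]
grip_width: 0.451
grip_force: 0.0
```

Run:
```python
from h import *
jog([.4975,.316,.019],-10.8);print(status.sense()["grip_width"])
```

```text
t 3.8667 pos [0.4994 0.3184 0.1484] yang -10.52 -> shift [-0.0054 -0.0029  0.2588] turn [ 0.0003 -0.0002  0.0097]
0.45135541148755004
```

Call:
jog_arm --plan "0.1 -0.005 -0.003 0.08 0 0 0.01; 0.1 -0.005 -0.003 0.16 0 0 0.01; 0.1 -0.005 -0.003 0.21 0 0 0.01; 0.1 -0.005 -0.003 0.24 0 0 0.01; 0.1 -0.005 -0.003 0.259 0 0 0.01; 0.1 -0.005 -0.003 0.259 0 0 0.01; 0.5 -0.005 -0.003 0.259 0 0 0.01; 0.7 -0.005 -0.003 0.259 0 0 0.01; 1 -0.005 -0.003 0.259 0 0 0.01; 1 -0.005 -0.003 0.259 0 0 0.01; 1 -0.005 -0.003 0.259 0 0 0.01; 1 -0.005 -0.003 0.259 0 0 0.01"

```text
time: 4.87
ee_pos: [0.4981, 0.3164, 0.0199]
eef_rot: [2.427, 1.995, 0.003]
force: [-0.9, 0.2, 8.9]
grip_width: 0.214
grip_force: 59.8
```

Call:
jog_arm --plan "1 0 0 0 0 0 0; 1 0 0 0 0 0 0; 1 0 0 -0.03 0 0 0; 1 0 0 -0.1 0 0 0; 1 0 0 -0.18 0 0 0; 1 0 0 -0.26 0 0 0; 1 0 0 -0.3 0 0 0; 1 0 0 -0.3 0 0 0"

```text
time: 5.53
ee_pos: [0.4998, 0.3174, 0.1743]
eef_rot: [2.426, 1.994, 0.013]
force: [1.2, 0.9, 0.4]
grip_width: 0.21
grip_force: 59.1
```

Run:
```python
from h import *
print(status.sense()["grip_width"],status.sense()["force"])
get_image("top");print([(d["p"],d["xy"]) for d in finder.pinpoint("top","board_mid")][:2])
jog([.4665,-.3105,.169],8.2)
```

```text
0.20991778181533757 [1.16742007 0.92218917 0.42542834]
[(0.26, [346.8, 117.6])]
t 5.6333 pos [0.4978 0.3163 0.1699] yang -11.15 -> shift [-1.2419e+00  1.8100e-01  2.0000e-04] turn [ 0.0039 -0.0023 -0.6755]
```

Call:
jog_arm --plan "1 -0.06 0.01 0 0 0 -0.03; 1 -0.13 0.02 0 0 0 -0.08; 1 -0.2 0.03 0 0 0 -0.14; 1 -0.27 0.04 0 0 0 -0.2; 1 -0.34 0.05 0 0 0 -0.26; 1 -0.41 0.06 0 0 0 -0.32; 1 -0.48 0.07 0 0 0 -0.38; 1 -0.55 0.08 0 0 0 -0.44; 1 -0.62 0.09 0 0 0 -0.5; 1 -0.68 0.1 0 0 0 -0.55; 1 -0.72 0.104 0 0 0 -0.6; 1 -0.74 0.107 0 0 0 -0.67"

```text
time: 6.63
ee_pos: [0.4769, -0.0595, 0.1674]
eef_rot: [-2.06, -2.369, 0.002]
force: [0.3, -0.1, -0.9]
grip_width: 0.21
grip_force: 59.0
```

Run:
```python
from h import *
jog([.4665,-.3105,.169],8.2)
```

```text
t 6.6333 pos [ 0.4769 -0.0595  0.1674] yang 7.98 -> shift [-0.4942 -0.0904 -0.0032] turn [-0.005  -0.0011 -0.0076]
```

Call:
jog_arm --plan "1 -0.07 -0.012 0 0 0 -0.008; 1 -0.14 -0.025 0 0 0 -0.008; 1 -0.21 -0.038 0 0 0 -0.008; 1 -0.28 -0.051 0 0 0 -0.008; 1 -0.35 -0.064 0 0 0 -0.008; 1 -0.42 -0.077 0 0 0 -0.008; 1 -0.47 -0.087 0 0 0 -0.008; 1 -0.494 -0.09 0 0 0 -0.008; 1 -0.494 -0.09 0 0 0 -0.008; 1 -0.494 -0.09 0 0 0 -0.008"

```text
time: 7.47
ee_pos: [0.4674, -0.3076, 0.1676]
eef_rot: [-2.056, -2.373, 0.0]
force: [0.3, 1.5, -1.9]
grip_width: 0.205
grip_force: 59.0
```

Run:
```python
from h import *
jog([.4665,-.3105,.169],8.2)
it=get_image("top");im=get_image("scene")
a=cv2.resize(it[140:280,335:435],None,fx=4,fy=4,interpolation=cv2.INTER_CUBIC)
b=cv2.resize(im[130:250,130:230],None,fx=4,fy=4,interpolation=cv2.INTER_CUBIC)
b=cv2.copyMakeBorder(b,0,80,0,0,cv2.BORDER_CONSTANT)
cv2.imwrite("pics/hold.png",np.clip(np.hstack([a,b])*1.7,0,255).astype(np.uint8))
```

```text
t 7.4667 pos [ 0.4674 -0.3076  0.1676] yang 8.19 -> shift [-0.0055 -0.0026 -0.0029] turn [-0.0032 -0.0036 -0.0004]
```

View pics/hold.png

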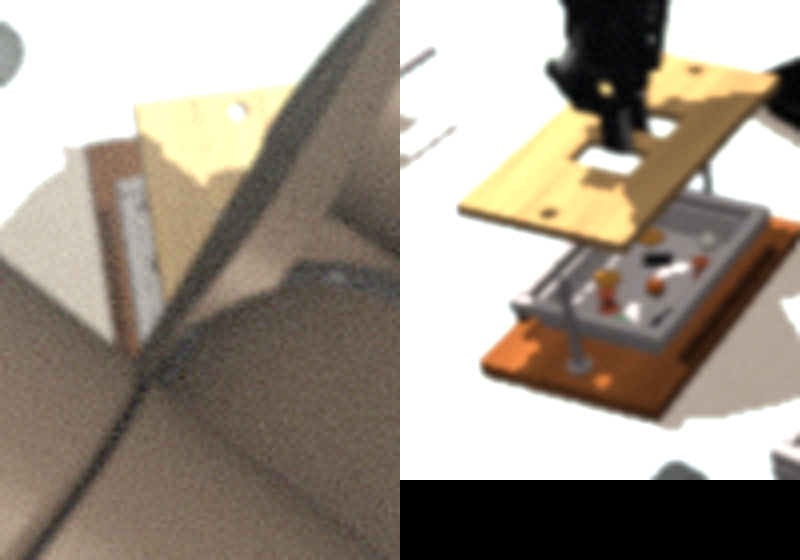

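The board is held. In the scene view its holes are at px (166.6,182.9) and (203.1,146.9), and in the top view at (394.2,167.2). I'll compare these with the pins from the first pictures.

Run:
```python
from h import *
np.set_printoptions(suppress=True)
print("holes scene",(toplane("scene",[(166.6,182.9),(203.1,146.9)],.156)*1000).round(1))
print("hole top",(toplane("top",[(394.2,167.2)],.156)*1000).round(1))
print("pin base scene now",(toplane("scene",[(173.7,221.3)],.016)*1000).round(1))
a=np.radians(8.2);u=np.array([np.cos(a),np.sin(a)])
for c in("scene","top"):
  for s in(1,-1):
    xy=np.array([.4655,-.3105])+s*.104*u
    print(c,s,xy.round(4),proj(c,[[*xy,.016],[*xy,.1]]).round(1).tolist())
a=cv2.resize(cv2.imread("pics/top0.png")[165:270,350:430],None,fx=5,fy=5,interpolation=cv2.INTER_CUBIC)
b=cv2.resize(cv2.imread("pics/scene0.png")[140:245,150:230],None,fx=5,fy=5,interpolation=cv2.INTER_CUBIC)
cv2.imwrite("pics/pins.png",np.clip(np.hstack([a,b])*1.5,0,255).astype(np.uint8))
```

```text
holes scene [[ 567.9 -294.3  156. ]
 [ 360.  -326.4  156. ]]
hole top [[ 572.  -293.8  156. ]]
pin base scene now [[ 566.7 -298.5   16. ]]
scene 1 [ 0.5684 -0.2957] [[174.1, 221.9], [169.4, 199.3]]
scene -1 [ 0.3626 -0.3253] [[207.3, 184.3], [204.7, 162.7]]
top 1 [ 0.5684 -0.2957] [[383.7, 179.0], [390.2, 173.0]]
top -1 [ 0.3626 -0.3253] [[395.1, 252.8], [402.4, 251.0]]
```

View pics/pins.png

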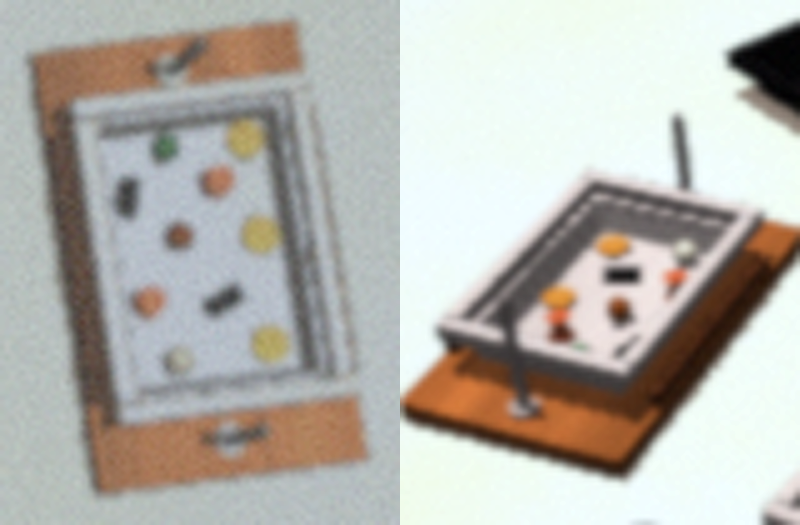

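Run:
```python
from h import *
np.set_printoptions(suppress=True)
jog([.4655,-.3105,.126],8.2)
print((toplane("scene",[(171.0,199.6),(204.9,163.2)],.1)*1000).round(1))
```

```text
t 7.5667 pos [ 0.4678 -0.3066  0.1681] yang 8.29 -> shift [-0.0071 -0.0055  0.0842] turn [-0.0024 -0.0029  0.0031]
[[ 567.5 -290.8  100. ]
 [ 364.6 -323.2  100. ]]
```

Call:
jog_arm --plan "1 -0.003 -0.003 0.03 0 0 0; 1 -0.005 -0.004 0.06 0 0 0; 1 -0.006 -0.005 0.075 0 0 0; 1 -0.006 -0.005 0.08 0 0 0; 1 -0.006 -0.005 0.08 0 0 0; 1 -0.006 -0.005 0.08 0 0 0"

```text
time: 8.07
ee_pos: [0.4664, -0.3111, 0.1292]
eef_rot: [2.055, 2.376, 0.0]
force: [0.2, -0.2, -0.5]
grip_width: 0.206
grip_force: 59.0
```

Run:
```python
from h import *
np.set_printoptions(suppress=True)
it=get_image("top");im=get_image("scene")
jog([.4655,-.3105,.126],8.2)
a=cv2.resize(it[150:190,365:415],None,fx=8,fy=8,interpolation=cv2.INTER_CUBIC)
b=cv2.resize(im[145:225,150:230],None,fx=5,fy=5,interpolation=cv2.INTER_CUBIC)
a=cv2.copyMakeBorder(a,0,80,0,0,cv2.BORDER_CONSTANT)
cv2.imwrite("pics/hold2.png",np.clip(np.hstack([a,b])*1.7,0,255).astype(np.uint8))
# holes blobs
g=it[150:190,365:415].max(2);print(cv2.minMaxLoc(cv2.GaussianBlur(g.astype(np.float32),(0,0),1.)))
```

```text
t 8.1667 pos [ 0.4666 -0.3115  0.1295] yang 8.27 -> shift [ 0.0022 -0.0018  0.007 ] turn [0.0013 0.0013 0.0024]
(45.76588439941406, 181.19287109375, (35, 39), (0, 2))
```

View pics/hold2.png

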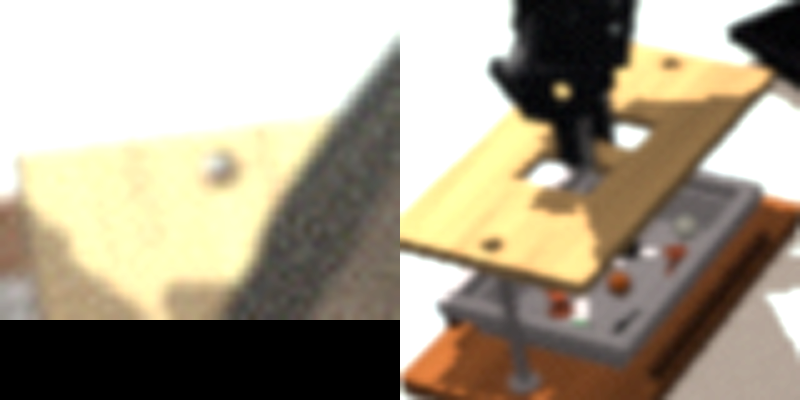

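Run:
```python
from h import *
np.set_printoptions(suppress=True)
for z in (.112,.116):
  print("top hole",(toplane("top",[(392.1,170.4)],z)*1000).round(1),"scene",(toplane("scene",[(167.8,193.4),(203.8,157.2)],z+.002)*1000).round(1))
print("pin tip top",(toplane("top",[(390.6,173.0),(402.4,251.)],.098)*1000).round(1), "scene",(toplane("scene",[(171.0,199.6),(204.9,163.2)],.098)*1000).round(1))
print("tri hole",tri((392.1,170.4),(167.8,193.4))*1000,"tri pin1",tri((390.6,173.),(171.,199.6))*1000,"pin2",tri((402.4,251.),(204.9,163.2))*1000)
```

```text
top hole [[ 573.  -298.2  112. ]] scene [[ 562.7 -303.4  114. ]
 [ 354.6 -333.2  114. ]]
top hole [[ 572.2 -297.3  116. ]] scene [[ 566.6 -299.2  118. ]
 [ 359.7 -328.8  118. ]]
pin tip top [[ 568.9 -297.2   98. ]
 [ 362.6 -325.8   98. ]] scene [[ 565.6 -292.8   98. ]
 [ 362.1 -325.3   98. ]]
tri hole [ 570.60623342 -295.54687624  121.98959545] tri pin1 [ 567.07386707 -294.73613019   98.85715941] pin2 [ 362.37221563 -325.49980839   98.16602502]
```

Call:
jog_arm --plan "1 0 -0.0034 0 0 0 0; 1 0 -0.0034 0 0 0 0; 1 0 -0.0034 0.01 0 0 0; 1 0 -0.0034 0.02 0 0 0; 1 0 -0.0034 0.03 0 0 0; 1 0 -0.0034 0.038 0 0 0; 1 0 -0.0034 0.038 0 0 0"

```text
time: 8.75
ee_pos: [0.4639, -0.3114, 0.1086]
eef_rot: [-2.055, -2.374, 0.0]
force: [-0.5, 0.5, -1.8]
grip_width: 0.208
grip_force: 59.0
```

Run:
```python
from h import *
np.set_printoptions(suppress=True)
it=get_image("top");im=get_image("scene")
s=status.sense();print(s["force"].round(1),s["torque"].round(2))
jog([.4655,-.3105,.072],8.2)
a=cv2.resize(it[150:190,365:415],None,fx=8,fy=8,interpolation=cv2.INTER_CUBIC)
b=cv2.resize(im[145:225,150:230],None,fx=5,fy=5,interpolation=cv2.INTER_CUBIC)
a=cv2.copyMakeBorder(a,0,80,0,0,cv2.BORDER_CONSTANT)
cv2.imwrite("pics/hold3.png",np.clip(np.hstack([a,b])*1.7,0,255).astype(np.uint8))
```

```text
[ 1.3 -1.3 -1.2] [ 0.02 -0.03 -0.07]
t 8.85 pos [ 0.4643 -0.3116  0.1095] yang 8.25 -> shift [0.0019 0.0027 0.0749] turn [-0.0009 -0.0009  0.0018]
```

View pics/hold3.png

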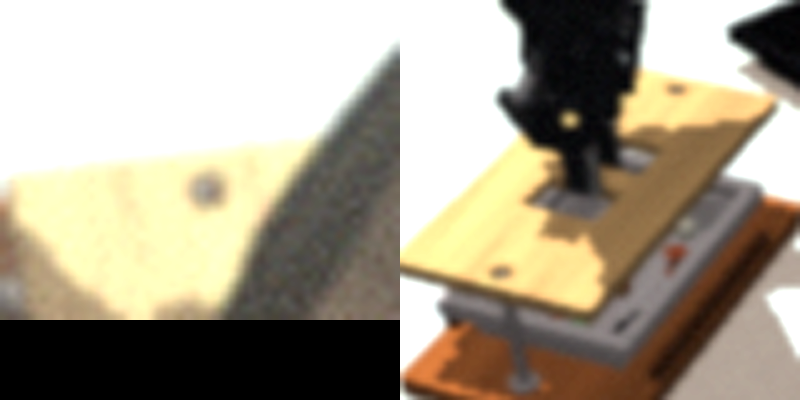

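No contact force, and the grey pin fills the hole at top px (390.2,173.2), which matches the expected tip. The board is entering the pins, so I keep lowering.

Call:
jog_arm --plan "1 0 0 0.01 0 0 0; 1 0 0 0.02 0 0 0; 1 0 0 0.03 0 0 0; 1 0 0 0.038 0 0 0; 1 0 0 0.046 0 0 0; 1 0 0 0.046 0 0 0"

```text
time: 9.35
ee_pos: [0.4641, -0.3114, 0.0858]
eef_rot: [-2.055, -2.375, 0.0]
force: [-0.4, 0.3, -2.5]
grip_width: 0.21
grip_force: 59.0
```

Call:
jog_arm --plan "1 0 0 0.006 0 0 0; 1 0 0 0.012 0 0 0; 1 0 0 0.018 0 0 0; 1 0 0 0.022 0 0 0; 1 0 0 0.022 0 0 0"

```text
time: 9.77
ee_pos: [0.4643, -0.3116, 0.0754]
eef_rot: [-2.056, -2.375, 0.0]
force: [0.3, 0.1, -1.0]
grip_width: 0.211
grip_force: 59.0
```

Call:
jog_arm --plan "1 0 0 0.003 0 0 0; 1 0 0 0.005 0 0 0; 1 0 0 0.007 0 0 0; 1 0 0 0.007 0 0 0"

```text
time: 10.1
ee_pos: [0.4644, -0.3117, 0.0722]
eef_rot: [-2.056, -2.375, 0.0]
force: [-0.7, 0.1, -0.4]
grip_width: 0.208
grip_force: 59.0
```

Call:
jog_arm --plan "1 0 0 0.002 0 0 0; 1 0 0 0.004 0 0 0; 1 0 0 0.004 0 0 0"

```text
time: 10.35
ee_pos: [0.4645, -0.3118, 0.0718]
eef_rot: [2.055, 2.375, 0.0]
force: [-7.0, 4.4, 30.4]
grip_width: 0.211
grip_force: 62.8
```

Contact came exactly at the expected height of 0.0719. I ease off, release and rise.

Call:
jog_arm --plan "1 0 0 -0.003 0 0 0; 1 0 0 -0.003 0 0 0; 0.3 0 0 -0.003 0 0 0; 0.2 0 0 -0.003 0 0 0; 0.2 0 0 -0.003 0 0 0; 0.2 0 0 -0.003 0 0 0; 0.2 0 0 -0.03 0 0 0; 0.2 0 0 -0.08 0 0 0; 0.2 0 0 -0.15 0 0 0; 0.2 0 0 -0.22 0 0 0; 0.2 0 0 -0.22 0 0 0; 0.2 0 0 -0.22 0 0 0"

```text
time: 11.35
ee_pos: [0.4655, -0.3125, 0.1822]
eef_rot: [2.053, 2.373, 0.0]
force: [-0.5, -0.2, -0.6]
grip_width: 0.397
grip_force: 0.0
```

Run:
```python
from h import *
np.set_printoptions(suppress=True)
get_image("top");im=get_image("scene")
s=status.sense();print(s["force"].round(1),s["torque"].round(2),s["grip_width"])
jog([.61,.045,.18],-89.4)
b=cv2.resize(im[130:250,140:240],None,fx=4.5,fy=4.5,interpolation=cv2.INTER_CUBIC)
cv2.imwrite("pics/placed.png",np.clip(b*1.6,0,255).astype(np.uint8))
```

```text
[ 0.1 -0.3 -0.3] [-0.04 -0.   -0.01] 0.3981617752340323
t 11.45 pos [ 0.4641 -0.3115  0.1798] yang 8.25 -> shift [ 0.6637  0.391  -0.0003] turn [-0.0013  0.0001  3.4086]
```

View pics/placed.png

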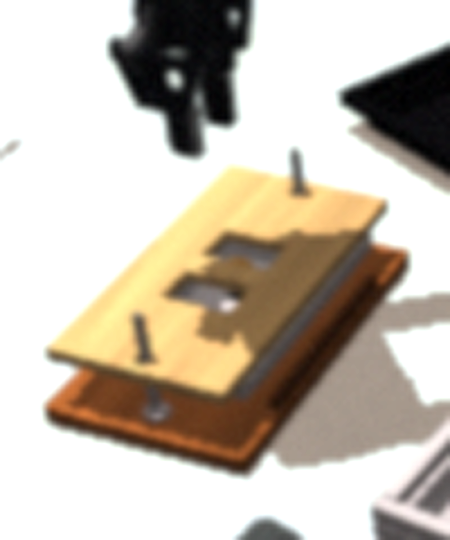

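Both pins stand through the holes and the board lies flush on the tray rim. Now I refine the stack pose, with the arm out of the way.

Run:
```python
from h import *
from scipy.optimize import least_squares
np.set_printoptions(suppress=True)
obs=[]
th0=np.radians(.6)
def pts(p):
    c,s=np.cos(p[2]),np.sin(p[2]);L=np.array([[90,65],[-90,65],[-90,-65],[90,-65],[0,0]])/1000
    return np.c_[L@np.array([[c,s],[-s,c]])+p[:2],[.092]*4+[.074]]
p0=[.545,-.0115,th0]
for k in range(3):
  for cam in("top","scene"):
    get_image(cam);P=proj(cam,pts(p0))
    for q,idx in(("tray_corner_a",range(4)),("tray_mid",[4])):
      for d in finder.pinpoint(cam,q):
        e=np.linalg.norm(P[list(idx)]-d["xy"],axis=1);i=e.argmin()
        if e[i]<8: obs.append((cam,list(idx)[i],d["xy"])); 
        if k==0 and e[i]<8: print(cam,list(idx)[i],np.round(d["xy"],1),P[list(idx)[i]].round(1))
    m=[d for d in finder.masks_of(cam,"tray_mid") if np.linalg.norm(np.array(d["xy"])-P[4])<25]
    if m: print(cam,rect(cam,m[0]["region"],.092))
for cams in(("top",),("scene",),("top","scene")):
    f=lambda p:np.concatenate([proj(c,pts(p))[i]-xy for c,i,xy in obs if c in cams])
    r=least_squares(f,p0,loss="soft_l1");print(cams,r.x[:2]*1000,np.degrees(r.x[2]),r.cost)
```

```text
top 0 [258.5 145.7] [258.7 146.9]
top 3 [303.3 148.5] [307.2 147.4]
top 4 [283.6 182.4] [282.6 181.5]
top [570.4 -10.6 135.5 131.1   1.2]
scene 0 [263.9 258.5] [266.2 259.9]
scene 1 [298.7 214.5] [298.3 217.5]
scene 2 [258.6 205.3] [256.6 203.3]
scene 3 [220.1 239.1] [220.7 242. ]
scene 4 [262.6 234.1] [261.1 234.3]
scene [548.   -7.4 191.9 136.3   0.4]
top [569.1 -12.  132.7 128.4   1.2]
scene [549.7  -9.7 190.  136.8   0.1]
top [569.1 -10.7 138.1 131.2   1.2]
scene [548.3  -8.3 191.5 133.7   0.7]
('top',) [543.63435919 -13.51969094] 2.030344988395661 11.142582608775923
('scene',) [543.2657487  -13.42204866] -1.3375968405299437 26.96185819214935
('top', 'scene') [544.37207607 -12.28178543] -0.23511752750888845 42.27455247740965
```

Call:
jog_arm --plan "0.2 0.08 0.05 0 0 0 0.2; 0.2 0.16 0.1 0 0 0 0.45; 0.2 0.23 0.14 0 0 0 0.7; 0.2 0.3 0.18 0 0 0 1; 0.2 0.37 0.22 0 0 0 1; 0.2 0.44 0.26 0 0 0 1; 0.2 0.51 0.3 0 0 0 1; 0.2 0.58 0.34 0 0 0 1; 0.2 0.63 0.37 0 0 0 1; 0.2 0.66 0.39 0 0 0 1; 0.2 0.66 0.39 0 0 0 1"

```text
time: 13.57
ee_pos: [0.6119, 0.0473, 0.1804]
eef_rot: [2.576, 1.797, 0.003]
force: [-1.2, 0.1, -0.1]
grip_width: 0.403
grip_force: 0.0
```

Call:
jog_arm --plan "0.2 0 0 0 0 0 1; 0.2 0 0 0 0 0 1; 0.2 0 0 0 0 0 1; 0.2 0 0 0 0 0 1; 0.2 0 0 0 0 0 1"

```text
time: 13.98
ee_pos: [0.6099, 0.0425, 0.1802]
eef_rot: [-2.947, -1.089, 0.0]
force: [-0.2, -0.4, -0.6]
grip_width: 0.398
grip_force: 0.0
```

Call:
jog_arm --plan "0.2 0 0 0 0 0 1; 0.2 0 0 0 0 0 1; 0.2 0 0 0 0 0 1; 0.2 0 0 0 0 0 1; 0.2 0 0 0 0 0 1"

```text
time: 14.4
ee_pos: [0.61, 0.0425, 0.1803]
eef_rot: [3.124, 0.333, -0.0]
force: [-0.1, -0.3, 0.2]
grip_width: 0.396
grip_force: 0.0
```

Call:
jog_arm --plan "0.2 0 0 0 0 0 0.41; 0.2 0 0 0 0 0 0.41; 0.2 0 0 0 0 0 0.41; 0.2 0 0 0 0 0 0.41; 0.2 0 0 0 0 0 0.41"

```text
time: 14.82
ee_pos: [0.61, 0.0427, 0.1803]
eef_rot: [3.141, 0.025, -0.0]
force: [0.5, 0.1, 0.0]
grip_width: 0.395
grip_force: 0.0
```

Run:
```python
from h import *
im=cv2.imread("pics/top0.png").astype(float).mean(2)
for r0,r1 in((152,180),(180,208)):
    print(r0,"cols252..314",im[r0:r1,252:315].mean(0).round(0).astype(int).tolist())
print("rows140..224",im[140:225,268:300].mean(1).round(0).astype(int).tolist())
jog([.614,.048,.101],-89.4)
for y in (.0525,-.0125,-.0775): print(y,proj("top",[[.545+.05,y,.092],[.545-.05,y,.092]]).round(2).tolist())
print(proj("top",[[.635,-.012,.092],[.455,-.012,.092],[.455,-.012,.078],[.455,-.012,0]]).round(2).tolist())
```

```text
152 cols252..314 [126, 124, 115, 100, 91, 91, 96, 107, 120, 123, 117, 108, 99, 90, 98, 112, 117, 118, 117, 118, 118, 118, 119, 118, 118, 117, 118, 119, 118, 118, 118, 118, 118, 118, 119, 118, 118, 118, 118, 118, 117, 118, 117, 117, 117, 117, 111, 97, 82, 89, 100, 101, 114, 123, 122, 121, 124, 126, 127, 127, 127, 126, 126]
180 cols252..314 [126, 123, 114, 97, 87, 87, 97, 113, 124, 124, 119, 111, 99, 91, 104, 121, 127, 128, 128, 128, 128, 128, 128, 128, 128, 128, 128, 128, 128, 128, 128, 128, 128, 128, 128, 128, 128, 128, 128, 128, 128, 128, 128, 128, 128, 127, 120, 102, 83, 90, 101, 102, 113, 124, 123, 121, 124, 126, 127, 126, 126, 127, 125]
rows140..224 [124, 125, 125, 125, 125, 124, 121, 116, 120, 124, 117, 98, 94, 96, 84, 71, 75, 96, 115, 124, 126, 126, 126, 125, 125, 126, 126, 126, 125, 126, 126, 126, 126, 127, 126, 126, 127, 126, 126, 126, 126, 127, 126, 127, 127, 127, 126, 127, 127, 127, 127, 127, 127, 127, 127, 128, 127, 127, 127, 128, 128, 127, 127, 127, 127, 128, 127, 121, 109, 108, 118, 125, 124, 110, 84, 63, 66, 89, 113, 124, 127, 126, 126, 126, 127]
t 14.8167 pos [0.61   0.0427 0.1803] yang -89.08 -> shift [ 0.0081 -0.0105  0.1586] turn [0.0001 0.0001 0.0112]
0.0525 [[259.11, 161.31], [258.29, 198.36]]
-0.0125 [[283.47, 161.8], [282.87, 198.84]]
-0.0775 [[307.81, 162.29], [307.42, 199.3]]
[[283.52, 147.16], [282.44, 213.83], [282.33, 214.49], [281.74, 217.99]]
```

Call:
jog_arm --plan "0.2 0.011 -0.01 0.04 0 0 0.011; 0.2 0.011 -0.01 0.08 0 0 0.011; 0.2 0.011 -0.01 0.1 0 0 0.011; 0.2 0.011 -0.01 0.1 0 0 0.011; 0.2 0.011 -0.01 0.1 0 0 0.011"

```text
time: 15.23
ee_pos: [0.6152, 0.0478, 0.1301]
eef_rot: [3.142, 0.01, -0.002]
force: [-0.4, -0.3, 0.4]
grip_width: 0.399
grip_force: 0.0
```

Run:
```python
from h import *
jog([.6155,.0477,.101],-89.4)
```

```text
t 15.2333 pos [0.6152 0.0478 0.1301] yang -89.65 -> shift [0.0006 0.0002 0.0583] turn [ 0.0001  0.0024 -0.0086]
```

Call:
jog_arm --plan "0.2 0 0 0.02 0 0 -0.008; 0.2 0 0 0.04 0 0 -0.008; 0.2 0 0 0.052 0 0 -0.008; 0.2 0 0 0.058 0 0 -0.008; 0.2 0 0 0.058 0 0 -0.008; 0.2 0 0 0.058 0 0 -0.008"

```text
time: 15.73
ee_pos: [0.6204, 0.0481, 0.1052]
eef_rot: [-3.141, -0.014, -0.017]
force: [2.3, 2.7, 48.4]
grip_width: 0.4
grip_force: 23.9
```

Call:
jog_arm --plan "0.4 0 0 0 0 0 0; 0.5 0 0 0 0 0 0; 0.6 0 0 0 0 0 0; 0.65 0 0 0 0 0 0; 0.7 0 0 0 0 0 0; 0.75 0 0 0 0 0 0; 0.8 0 0 0 0 0 0; 1 0 0 0 0 0 0; 1 0 0 0 0 0 0; 1 0 0 0 0 0 0; 1 0 0 0 0 0 0"

```text
time: 16.65
ee_pos: [0.6206, 0.0495, 0.1057]
eef_rot: [-3.14, -0.014, -0.018]
force: [1.6, 15.2, 50.9]
grip_width: 0.086
grip_force: 88.0
```

Run:
```python
from h import *
np.set_printoptions(suppress=True)
s=status.sense();print(s["force"].round(1),s["torque"].round(2),s["grip_width"])
jog([.6155,.0477,.101],-89.4)
Rc=Rn.from_rotvec(s["eef_rot"]).as_matrix();p=s["ee_pos"]
yw=np.radians(.6);Rz=Rn.from_rotvec([0,0,yw]).as_matrix()
gc=p.copy();  # tray centre from grip in y, stack x from vision
ctr=np.array([.5455,-.0122,.092]);c=ctr+Rz@np.array([-.09,-.065,-.014])
n=Rz@np.array([130,180,0])/222.04;ax=-np.cross(n,[0,0,1]) 
for lift in(2,4,7,11,15,19):
    th=lift/210.8; R=Rn.from_rotvec(np.cross(n,[0,0,1])*th).as_matrix()
    q=c+R@(p-c)+[0,0,.0005]; a=c+R@(Rz@np.array([.18,.13,.0]))
    print(lift,a[2]-c[2],"shift",(Rc.T@(q-p)/.5).round(4),"turn",(Rn.from_matrix(Rc.T@R@Rc).as_rotvec()/.5).round(4))
```

```text
[ 1.6 15.2 50.9] [ 2.31 -0.82  0.25] 0.08577241760369841
t 16.65 pos [0.6206 0.0495 0.1057] yang -89.5 -> shift [-0.0104  0.0035  0.0093] turn [-0.0034 -0.023  -0.0034]
2 0.001999712255247546 shift [-0.0003  0.0004 -0.0048] turn [0.0154 0.0111 0.0002]
4 0.003999244512565087 shift [-0.0006  0.0009 -0.0086] turn [0.0308 0.0222 0.0003]
7 0.006997811700809611 shift [-0.001   0.0016 -0.0142] turn [0.0539 0.0388 0.0006]
11 0.01099359177950672 shift [-0.0018  0.0027 -0.0217] turn [0.0847 0.061  0.0009]
15 0.01498541373026989 shift [-0.0026  0.004  -0.0292] turn [0.1155 0.0831 0.0012]
19 0.018971840339285187 shift [-0.0034  0.0053 -0.0367] turn [0.1463 0.1053 0.0015]
```

The inner finger landed on the short-side rim because I gripped too close to the corner: pad half-width 11 plus 70 exceeds the inner face at 79. I release, rise, move aside and measure again.

Call:
jog_arm --plan "1 0 0 -0.006 0 0 0; 0.2 0 0 -0.006 0 0 0; 0.2 0 0 -0.006 0 0 0; 0.2 0 0 -0.006 0 0 0; 0.2 0 0 -0.006 0 0 0; 0.2 0 0 -0.02 0 0 0; 0.2 0 0 -0.06 0 0 0; 0.2 0 0 -0.1 0 0 0; 0.2 0 0 -0.16 0 0 0; 0.2 0 0 -0.2 0 0 0; 0.2 0 0 -0.2 0 0 0"

```text
time: 17.57
ee_pos: [0.6176, 0.0479, 0.2053]
eef_rot: [-3.141, -0.014, -0.009]
force: [0.4, -0.2, -0.1]
grip_width: 0.4
grip_force: 0.0
```

Call:
jog_arm --plan "0.2 0 -0.07 0 0 0 0; 0.2 0 -0.14 0 0 0 0; 0.2 0 -0.21 0 0 0 0; 0.2 0 -0.28 0 0 0 0; 0.2 0 -0.35 0 0 0 0; 0.2 0 -0.42 0 0 0 0; 0.2 0 -0.49 0 0 0 0; 0.2 0 -0.56 0 0 0 0; 0.2 0 -0.6 0 0 0 0; 0.2 0 -0.6 0 0 0 0"

```text
time: 18.4
ee_pos: [0.6123, 0.352, 0.2001]
eef_rot: [-3.141, -0.018, 0.0]
force: [-0.4, -0.7, 1.3]
grip_width: 0.4
grip_force: 0.0
```

Run:
```python
from h import *
np.set_printoptions(suppress=True)
it=get_image("top");cv2.imwrite("pics/top2.png",it);i2=get_image("scene");cv2.imwrite("pics/scene2.png",i2)
im=it.astype(float).mean(2)
for r0,r1 in((155,180),(180,205)):
    print(r0,"cols252..270",im[r0:r1,252:271].mean(0).round(0).astype(int).tolist(),"cols295..314",im[r0:r1,295:315].mean(0).round(0).astype(int).tolist())
print("rows140..160",im[140:161,268:300].mean(1).round(0).astype(int).tolist(),"205..222",im[205:223,268:300].mean(1).round(0).astype(int).tolist())
a=cv2.resize(it[130:230,235:335],None,fx=4,fy=4,interpolation=cv2.INTER_CUBIC)
b=cv2.resize(i2[190:290,205:305],None,fx=4,fy=4,interpolation=cv2.INTER_CUBIC)
cv2.imwrite("pics/stack2.png",np.clip(np.hstack([a,b])*1.5,0,255).astype(np.uint8))
```

```text
155 cols252..270 [154, 153, 146, 131, 113, 105, 104, 119, 140, 151, 149, 144, 135, 115, 109, 129, 145, 150, 150] cols295..314 [148, 148, 148, 146, 132, 107, 96, 107, 115, 127, 145, 152, 147, 142, 149, 154, 155, 155, 155, 154]
180 cols252..270 [154, 151, 140, 118, 107, 105, 110, 126, 146, 153, 146, 137, 130, 114, 119, 144, 155, 156, 157] cols295..314 [156, 156, 157, 153, 138, 109, 101, 123, 136, 137, 148, 153, 147, 143, 150, 154, 154, 155, 154, 154]
rows140..160 [152, 153, 153, 153, 153, 152, 150, 148, 150, 150, 134, 120, 125, 116, 95, 87, 102, 131, 149, 154, 155] 205..222 [156, 152, 141, 131, 134, 146, 153, 146, 118, 86, 75, 91, 120, 143, 153, 154, 154, 154]
```

View pics/stack2.png

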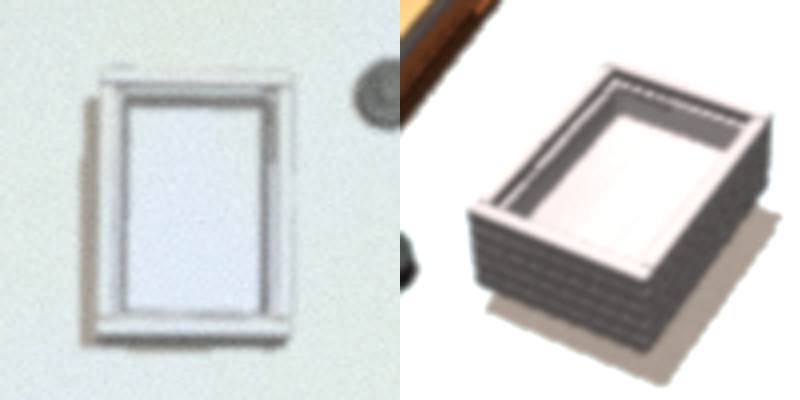

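The stack is still nested and upright, having moved about 1.5 mm in −y. The tray rim is at crop (98–293, 68–335). I grip again 13 mm farther from the corner.

Run:
```python
from h import *
jog([.6025,.0465,.13],-89.6)
```

```text
t 18.5 pos [0.6125 0.3484 0.2002] yang -89.42 -> shift [-0.0259  0.6034  0.1407] turn [0.0013 0.0019 0.0062]
```

Call:
jog_arm --plan "0.2 0 0.07 0 0 0 0; 0.2 -0.01 0.14 0 0 0 0; 0.2 -0.02 0.21 0 0 0 0; 0.2 -0.026 0.28 0 0 0 0; 0.2 -0.026 0.35 0 0 0 0; 0.2 -0.026 0.42 0 0 0 0; 0.2 -0.026 0.49 0 0 0 0; 0.2 -0.026 0.55 0.02 0 0 0; 0.2 -0.026 0.59 0.06 0 0 0; 0.2 -0.026 0.603 0.1 0 0 0; 0.2 -0.026 0.603 0.11 0 0 0; 0.2 -0.026 0.603 0.11 0 0 0"

```text
time: 19.5
ee_pos: [0.6012, 0.0451, 0.1449]
eef_rot: [3.141, 0.01, -0.005]
force: [0.3, 1.0, -0.4]
grip_width: 0.404
grip_force: 0.0
```

Call:
jog_arm --plan "0.2 0 0 0 0 0 0.006; 0.2 0 0 0 0 0 0.006; 0.2 0 0 0 0 0 0.006"

```text
time: 19.75
ee_pos: [0.6031, 0.047, 0.1473]
eef_rot: [-3.142, -0.01, -0.002]
force: [0.2, -0.1, -0.1]
grip_width: 0.397
grip_force: 0.0
```

Run:
```python
from h import *
jog([.6025,.0465,.101],-89.6)
```

```text
t 19.75 pos [0.6031 0.047  0.1473] yang -89.64 -> shift [-0.0013  0.001   0.0927] turn [-0.0001 -0.003  -0.0015]
```

Call:
jog_arm --plan "0.2 -0.001 0.001 0.03 0 0 0; 0.2 -0.001 0.001 0.05 0 0 0; 0.2 -0.001 0.001 0.066 0 0 0; 0.2 -0.001 0.001 0.076 0 0 0; 0.2 -0.001 0.001 0.08 0 0 0; 0.2 -0.001 0.001 0.08 0 0 0"

```text
time: 20.25
ee_pos: [0.6019, 0.0459, 0.1059]
eef_rot: [3.142, 0.009, -0.001]
force: [0.3, 0.0, -0.4]
grip_width: 0.399
grip_force: 0.0
```

Call:
jog_arm --plan "0.2 0 0 0.006 0 0 0; 0.2 0 0 0.011 0 0 0; 0.2 0 0 0.012 0 0 0; 0.2 0 0 0.012 0 0 0"

```text
time: 20.58
ee_pos: [0.602, 0.0458, 0.1003]
eef_rot: [-3.142, -0.008, 0.0]
force: [0.5, -0.6, -0.6]
grip_width: 0.401
grip_force: 0.0
```

Call:
jog_arm --plan "0.4 0 0 0 0 0 0; 0.5 0 0 0 0 0 0; 0.58 0 0 0 0 0 0; 0.58 0 0 0 0 0 0; 0.58 0 0 0 0 0 0"

```text
time: 21.0
ee_pos: [0.6021, 0.0458, 0.1004]
eef_rot: [-3.142, -0.008, -0.0]
force: [-0.5, 0.2, 0.8]
grip_width: 0.214
grip_force: 0.0
```

Call:
jog_arm --plan "0.64 0 0 0 0 0 0; 0.64 0 0 0 0 0 0; 0.64 0 0 0 0 0 0"

```text
time: 21.25
ee_pos: [0.6021, 0.0458, 0.1003]
eef_rot: [3.142, 0.008, -0.0]
force: [0.6, -0.0, 0.6]
grip_width: 0.18
grip_force: 0.0
```

Call:
jog_arm --plan "0.68 0 0 0 0 0 0; 0.68 0 0 0 0 0 0; 0.68 0 0 0 0 0 0"

```text
time: 21.5
ee_pos: [0.6021, 0.0459, 0.1003]
eef_rot: [-3.141, -0.008, -0.0]
force: [0.4, 2.1, -0.1]
grip_width: 0.158
grip_force: 1.1
```

The outer finger touches first, so I shift 1.2 mm towards +y and close.

Call:
jog_arm --plan "0.66 0 -0.0024 0 0 0 0; 0.66 0 -0.0024 0 0 0 0; 0.7 0 -0.0024 0 0 0 0; 0.72 0 -0.0024 0 0 0 0; 0.75 0 -0.0024 0 0 0 0; 0.8 0 -0.0024 0 0 0 0; 1 0 -0.0024 0 0 0 0; 1 0 -0.0024 0 0 0 0; 1 0 -0.0024 0 0 0 0"

```text
time: 22.25
ee_pos: [0.602, 0.047, 0.1005]
eef_rot: [-3.142, -0.008, -0.0]
force: [-1.5, 1.1, 5.7]
grip_width: 0.106
grip_force: 58.8
```

```bash
cat > peel.py <<'E'
from h import *
np.set_printoptions(suppress=True)
s=status.sense();print(s["force"].round(1),s["torque"].round(2),s["grip_width"])
Rc=Rn.from_rotvec(s["eef_rot"]).as_matrix();p=s["ee_pos"]
yw=np.radians(.4);Rz=Rn.from_rotvec([0,0,yw]).as_matrix()
ctr=np.array([.5455,-.0135,.092]);c=ctr+Rz@np.array([-.09,-.065,-.014])
n=Rz@np.array([130,180,0])/222.04
for lift in(2,4,7,11,15,19):
    R=Rn.from_rotvec(np.cross(n,[0,0,1])*lift/210.8).as_matrix()
    q=c+R@(p-c)+[0,0,.0005]
    print(lift,"shift",(Rc.T@(q-p)/.5).round(4),"turn",(Rn.from_matrix(Rc.T@R@Rc).as_rotvec()/.5).round(4))
print("b",((R@(Rz@np.array([0,.13,0])))*1000)[2].round(1))
E
python3 peel.py
```

```text
[-1.5  1.1  5.7] [ 0.2   0.28 -0.01] 0.10551742902223493
2 shift [-0.0003  0.0004 -0.0046] turn [0.0154 0.0111 0.    ]
4 shift [-0.0005  0.0007 -0.0081] turn [0.0308 0.0222 0.    ]
7 shift [-0.001   0.0014 -0.0134] turn [0.0539 0.0388 0.    ]
11 shift [-0.0017  0.0023 -0.0205] turn [0.0847 0.061  0.    ]
15 shift [-0.0024  0.0034 -0.0275] turn [0.1155 0.0831 0.    ]
19 shift [-0.0033  0.0045 -0.0346] turn [0.1463 0.1053 0.    ]
b 9.5
```

Call:
jog_arm --plan "1 -0.0003 0.0004 -0.0046 0.015 0.011 0; 1 -0.0005 0.0007 -0.0081 0.031 0.022 0; 1 -0.001 0.0014 -0.0134 0.054 0.039 0; 1 -0.0013 0.0018 -0.017 0.069 0.05 0; 1 -0.0017 0.0023 -0.0205 0.085 0.061 0; 1 -0.002 0.0028 -0.024 0.1 0.072 0; 1 -0.0024 0.0034 -0.0275 0.116 0.083 0; 1 -0.0033 0.0045 -0.0346 0.146 0.105 0; 1 -0.0033 0.0045 -0.0346 0.146 0.105 0; 1 -0.0033 0.0045 -0.0346 0.146 0.105 0"

```text
time: 23.08
ee_pos: [0.6006, 0.0444, 0.1179]
eef_rot: [-3.067, -0.007, -0.081]
force: [0.4, 0.6, -1.0]
grip_width: 0.105
grip_force: 58.9
```

Run:
```python
from h import *
np.set_printoptions(suppress=True)
s=status.sense();print(s["force"].round(1),s["torque"].round(2),s["grip_width"],s["ee_pos"])
i=get_image("scene");cv2.imwrite("pics/peel.png",i)
P=[[x,y,z] for x,y,z in((.6355,.0515,.092),(.6355,.0515,.111),(.4555,-.0785,.092),(.4555,.0515,.092),(.4555,.0515,.1015),(.6355,-.0785,.092),(.6355,-.0785,.1015))]
print(proj("scene",P).round(1).tolist())
for d in finder.pinpoint("scene","tray_corner_a"):
    if 205<d["xy"][0]<310 and 190<d["xy"][1]<270: print(round(d["p"],2),d["xy"])
```

```text
[ 0.4  0.6 -1. ] [0.13 0.03 0.  ] 0.10452431269727047 [0.60064377 0.04444631 0.11792676]
[[264.9, 259.7], [264.8, 254.1], [256.3, 203.2], [297.7, 217.6], [297.9, 214.9], [219.8, 241.5], [219.5, 238.7]]
0.79 [219.2, 238.4]
0.71 [264.6, 254.3]
0.63 [261.2, 253.9]
0.56 [297.3, 213.5]
```

The corner detections match the peeled prediction (a raised about 19 mm, c still down). Next I lift straight up.

Run:
```python
from h import *
np.set_printoptions(suppress=True)
s=status.sense();Rc=Rn.from_rotvec(s["eef_rot"]).as_matrix();print("up unit",(Rc.T@[0,0,.1]/.5).round(4))
jog(s["ee_pos"]+[0,0,.1],-89.6)
```

```text
up unit [ 0.0105 -0.0145 -0.1992]
t 23.1833 pos [0.6006 0.0447 0.1176] yang -89.59 -> shift [ 0.0105 -0.0145 -0.1992] turn [-0.1452 -0.1054 -0.0035]
```

Call:
jog_arm --plan "1 0.001 -0.001 -0.01 0 0 0; 1 0.001 -0.002 -0.02 0 0 0; 1 0.002 -0.003 -0.04 0 0 0; 1 0.004 -0.005 -0.07 0 0 0; 1 0.006 -0.008 -0.11 0 0 0; 1 0.008 -0.011 -0.15 -0.05 -0.035 0; 1 0.01 -0.014 -0.18 -0.1 -0.07 0; 1 0.01 -0.014 -0.19 -0.145 -0.105 -0.003; 1 0.01 -0.014 -0.19 -0.145 -0.105 -0.003; 1 0.01 -0.014 -0.19 -0.145 -0.105 -0.003; 1 0.01 -0.014 -0.19 -0.145 -0.105 -0.003"

```text
time: 24.1
ee_pos: [0.6, 0.0448, 0.2127]
eef_rot: [-3.14, -0.011, 0.0]
force: [-0.3, 0.5, -2.1]
grip_width: 0.11
grip_force: 58.8
```

Run:
```python
from h import *
s=status.sense();print(s["force"],s["torque"],s["grip_width"])
jog([.5119,-.2447,.21],-81.8)
```

```text
[-0.26830762  0.47488207 -2.06645318] [ 0.10741729 -0.05579865  0.00487286] 0.1096388590656729
t 24.1 pos [0.6    0.0448 0.2127] yang -89.6 -> shift [-0.1802  0.5778  0.0047] turn [-2.300e-03  2.000e-04 -2.723e-01]
```

Call:
jog_arm --plan "1 -0.006 0.02 0 0 0 -0.01; 1 -0.018 0.06 0 0 0 -0.03; 1 -0.034 0.11 0 0 0 -0.05; 1 -0.053 0.17 0 0 0 -0.08; 1 -0.072 0.23 0 0 0 -0.11; 1 -0.09 0.29 0 0 0 -0.14; 1 -0.109 0.35 0 0 0 -0.17; 1 -0.128 0.41 0 0 0 -0.2; 1 -0.147 0.47 0 0 0 -0.22; 1 -0.162 0.52 0 0 0 -0.245; 1 -0.174 0.557 0 0 0 -0.265; 1 -0.18 0.578 0 0 0 -0.272"

```text
time: 25.1
ee_pos: [0.5107, -0.2473, 0.2123]
eef_rot: [-3.133, -0.222, 0.001]
force: [0.2, 0.2, -0.6]
grip_width: 0.102
grip_force: 58.8
```

Call:
jog_arm --plan "1 0 0 0.01 0 0 0; 1 0 0 0.02 0 0 0; 1 0 0 0.03 0 0 0; 1 0 0 0.036 0 0 0; 1 0 0 0.036 0 0 0; 1 0 0 0.036 0 0 0; 1 0 0 0.036 0 0 0"

```text
time: 25.68
ee_pos: [0.5127, -0.2443, 0.1949]
eef_rot: [-3.133, -0.225, -0.0]
force: [-0.4, -0.5, -2.8]
grip_width: 0.105
grip_force: 58.8
```

Run:
```python
from h import *
np.set_printoptions(suppress=True)
s=status.sense();print(s["force"].round(1),s["torque"].round(2),s["grip_width"])
jog([.5119,-.2447,.1925],-81.8)
a=np.radians(8.2);Rz=Rn.from_rotvec([0,0,a]).as_matrix()
C=[Rz@np.array([x,y,.018])+[.4645,-.3117,.166] for x,y in((.09,.065),(-.09,.065),(-.09,-.065),(.09,-.065))]
for cam in("scene","top"):
    im=get_image(cam);cv2.imwrite(f"pics/end_{cam}.png",im);P=proj(cam,C);print(cam,P.round(1).tolist())
    for d in finder.pinpoint(cam,"tray_corner_a"):
        e=np.linalg.norm(P-d["xy"],axis=1)
        if e.min()<15: print(e.argmin(),round(d["p"],2),d["xy"])
    for d in finder.masks_of(cam,"tray_mid")[:4]: print(round(d["p"],2),np.round(d["xy"]),rect(cam,d["region"],.184))
```

```text
[-0.4 -0.5 -2.8] [ 0.11 -0.08 -0.04] 0.10525578943700621
t 25.6833 pos [ 0.5127 -0.2443  0.1949] yang -81.77 -> shift [-0.0016  0.0005  0.0048] turn [-0.0009 -0.0004  0.001 ]
scene [[188.2, 176.1], [218.8, 145.0], [181.0, 137.4], [146.7, 166.6]]
0 0.95 [186.6, 174.7]
2 0.92 [185.2, 139.4]
3 0.75 [144.5, 165.6]
1 0.65 [216.5, 143.9]
1 0.58 [212.8, 148.8]
0.94 [176. 163.] [ 529.8 -314.9  187.3   96.7   64. ]
0.89 [243. 154.] [ 378.3 -166.3  162.6  116.    70.5]
0.84 [398. 218.] [432.1 291.5 143.  124.6 -82.8]
top [[373.0, 175.3], [384.0, 246.9], [436.4, 240.4], [424.6, 168.9]]
0.63 [158. 296.] [227.  280.7 120.7  88.5   3.1]
0.41 [418. 191.] [ 507.6 -343.    35.    20.8   60.5]
```

The tray is over the carrier. The corner finds sit about 2 px left of prediction, so I check numerically whether that is camera bias by comparing the placed board in the same view.

Run:
```python
from h import *
from scipy.optimize import least_squares
np.set_printoptions(suppress=True)
a=np.radians(8.2);Rz=Rn.from_rotvec([0,0,a]).as_matrix()
B=[Rz@np.array([x,y,0])+[.4645,-.3117,.062] for x,y in((.118,.065),(-.118,.065),(-.118,-.065),(.118,-.065),(.104,0),(-.104,0))]
print("pred board a b c d pins",proj("scene",B).round(1).tolist())
im=cv2.imread("pics/scene2.png").astype(int)
m=((im[...,2]-im[...,0]>35)&(im[...,1]-im[...,0]>18)).astype(np.uint8);m[:, :120]=0;m[:,250:]=0;m[:140]=0;m[240:]=0
n,l,st,ce=cv2.connectedComponentsWithStats(m);k=1+st[1:,4].argmax();c=max(cv2.findContours((l==k).astype(np.uint8),cv2.RETR_EXTERNAL,cv2.CHAIN_APPROX_NONE)[0],key=cv2.contourArea).reshape(-1,2)
print("board left",c[c[:,0].argmin()],"right",c[c[:,0].argmax()],"top",c[c[:,1].argmin()],"bot",c[c[:,1].argmax()],st[k])
C=[Rz@np.array([x,y,.018])+[.4653,-.3113,.1684] for x,y in((.09,.065),(-.09,.065),(-.09,-.065),(.09,-.065))]
obs=[]
for k in range(3):
    get_image("scene")
    P=proj("scene",C)
    for d in finder.pinpoint("scene","tray_corner_a"):
        e=np.linalg.norm(P-d["xy"],axis=1)
        if e.min()<6: obs.append((e.argmin(),d["xy"]-P[e.argmin()]))
for i in range(4): print(i,np.round([o for j,o in obs if j==i],1).tolist())
d=finder.masks_of("scene","tray_mid")[0]["region"];ys,xs=np.nonzero(d);print("mask left",xs.min(),ys[xs.argmin()],"right",xs.max(),ys[xs.argmax()],"top",ys.min(),xs[ys.argmin()],"bot",ys.max(),xs[ys.argmax()],P.round(1).tolist())
s=status.sense();print(s["ee_pos"].round(4),s["time"],abs(s["joint_velocities"]).max())
```

```text
pred board a b c d pins [[188.8, 217.6], [225.7, 174.2], [190.5, 166.4], [149.5, 207.3], [171.5, 209.5], [205.8, 172.5]]
board left [150 220] right [224 176] top [190 167] bot [189 231] [ 150  167   75   65 2225]
0 [[-0.1, 0.5], [-2.7, -1.3], [-0.6, -0.8]]
1 [[-2.3, -2.2], [-3.0, -4.6], [-0.4, -3.0]]
2 [[2.6, 0.2], [2.0, 0.1], [1.7, -0.3]]
3 [[0.1, 2.3], [-0.2, -0.3], [0.9, 0.3]]
mask left 217 152 right 271 156 top 140 238 bot 172 245 [[188.0, 175.5], [218.6, 144.4], [180.8, 136.8], [146.5, 166.0]]
[ 0.5124 -0.2449  0.1949] 26.3333 0.0014580359608992763
```

The placed board matches its prediction to about 1 px, and the tray corner residuals average near zero. The arm is still, so I hand in.

```bash
python3 -c "
from bench import order;print(order.hand_in())"
```

```text
the job is handed in; nothing more can be done
None
```

The job is handed in: the board lies flush on the filled tray and is released, and the top tray was peeled corner-first and is held still and level about 100 mm above it; however, my first grasp landed on the rim with about 50 N and moved the stack roughly 1.5 mm.

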